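# Shut and latch the socket-set case

## Robot

A 6-joint arm with a two-finger parallel gripper is mounted at the origin on the work surface. World frame = base frame: x ahead of the robot, y to its left, z up, the work surface at z = 0. Lengths are in m, angles in rad, forces in N, time in s.
With the tool pointing down it reaches from about 0.3 to 0.875 m from the base axis. Payload 6.4 kg.
Tool frame: the origin (TCP) lies midway between the tips of the shut fingers; the grasp point (between the pads) lies 19 mm behind it; x points along the fingers, y is the direction in which the jaws open and shut, and the axes are right-handed (so a half turn about x gives the same grasp; the last joint's range is limited). The gripper opens to 85 mm and grips with 20 to 120 N. Pads are 22 mm wide; open, the fingers measure 114 mm over their backs; the gripper's body (76 mm by 85 mm) begins 54 mm behind the grasp point. The pads swing forward as they close: fully open they stand 13 mm farther back than shut.
Start: joints at [1.027, 0.181, 1.607, -0, 1.354, -0.206], TCP at [0.191, 0.543, 0.231] pointing down, gripper open.
Joint ranges: [-2.99, 2.99], [-0.89, 2.07], [0.3, 2.58], [-1.14, 4.28], [0, 2.63], [-3.12, 3.12]. Speed limits (rad/s): [2.57, 2.57, 3.01, 3.14, 3.14, 3.14].

## Interface

Orientations are given as a unit quaternion [w, x, y, z].
In Python, from bench import ctrl gives the robot as it stands.
- The arm moves only by the tool servo_tool, never from a script. Its argument "targets" is a list of rows, each a list of 7 numbers: the turn, a rotation vector about the tool's x, y, z in rad, then the shift along the tool's x, y, z in mm, then the opening, from -1 (shut) to 1 (fully open). A call has exactly 8 rows; each row is the pose to reach, as a shift and turn from the pose measured when the call began, along the tool's axes at that moment; what a row does not reach only later rows make up. A row lasts 1/8 s, in which the tool goes at most 62.5 mm and 10.7 degrees, less where a joint would pass 70% of its speed; a pose out of reach is approached as far as the arm can. A call with a gripper value outside its range is refused whole. The fingers move at their own pace and stop on an object; the grip force is fixed at half the most. Time passes only in rows, so rows that repeat a pose let the fingers close, or fill a call up. It gives the time, the measured TCP pose, the force and the opening at its end, in the units of the state.
- ctrl.get_obs(): the state, without advancing time (a new reading comes with each control period).
- ctrl.camera(name): name is "side" or "top" or "wrist"; returns a dict with "pixels" (420x560x3 uint8, blue, green, red), "intrinsics" (3x3 intrinsics, pixels), "R" (3x3) and "t" (3): a world point X has camera coordinates R X + t; the wrist camera has in their place "tool_from_camera" (4x4, takes a point from camera to tool coordinates, whose origin is the TCP and whose axes are the tool frame's). Camera axes: x right, y down, z forward; pixel columns grow to the right and rows downward; lengths in m; the calibration is good to about 2 mm. A picture is of the moment at which its call begins: read the wrist's pose just before it. There is no depth.
- ctrl.hand_in(): hands the job in, once; it reports no verdict.
The state is a dict: "time_s": time; "q": joint angles; "dq": joint speeds; "joint_efforts": joint torques, N m; "eef_pos": TCP position; "eef_rot": TCP orientation; "wrist_force": force on the tool from outside, world axes, zero at the start; "torque": the same for the moment, N m; "opening": opening from 0.0 (shut) to 1.0 (fully open).
Only numpy, scipy, OpenCV 4.12 (cv2) and the standard library are available. Lean on these libraries where they do the work, as an engineer would, in place of code of your own. Each camera call takes 0.05 s, during which the arm holds its last target.

## Task

Close up the open socket-set case without gripping any part of it: push its lid over and down with the fingertips until it sits fully home on the base, then push both front latches in until they lie flat against the case. Push gently - don't slam the lid, fold a latch in before the lid is down, or disturb the paper cup, the battery pack or the spanner - and finish clear of everything.

Things in the scene. Friction and masses are not known exactly. Their poses are not given: they have to be found in the camera images.
- case: Slate-blue plastic socket-set case; it does not slide. Shut: 155 mm deep (its x), 270 wide (y), 68 high (base 40, lid 28). Origin at the centre of its underside; x points from front (latches, handle; robot side) to back (hinge), y to the left seen from the robot, z up. A handle loop sticks out 30 mm from the base's front, within 51 mm of the middle, 12 to 24 mm above the bench.
- lid (a joint): Angle of the lid (rad): 0 = shut on the base, grows as it opens, stop at 1.65. The hinge is stiff: the lid stays at any angle where it is left (1 to 3 N at its free edge moves it), so it must be pushed all the way down.
- lid_hinge (a point): Middle of the lid's hinge line, which runs along the case's y at the back of the base's rim, 77.5 mm behind the case's origin and 40 mm above the bench. The lid reaches 155 mm from this line; its outer face lies 28 mm outside the plane through this line and the lid's rim.
- lid_edge (a point): Middle of the lid's free (front) edge, on its outer face; 68 mm above the bench when shut.
- latch_left (a joint): Angle of the left latch (rad), a cream flap 36 mm wide, 5 mm thick (7 at its lip), on the case's +y side: 0 = flat on the case's front, grows as it swings out and up, pi/2 = straight out. Pinned to the lid's front 88 mm left of the middle, 20 mm above the lid's rim, 2 mm in front of it; reaches 36 mm from its pin. It moves with the lid and stays where left (under 1 N at its end swings it).
- latch_left_tip (a point): On the left latch's outer face, mid-width, 28 mm from its pin (free end at 36 mm). With lid shut and latch flat it lies 84.5 mm in front of the case's origin and 32 mm above the bench; the pin is then 60 mm above the bench.
- latch_right (a joint): Angle of the right latch (rad), on the case's -y side: the same as the left one, mirrored.
- latch_right_tip (a point): The same point on the right latch.
- cup: Open paper cup, cream with a brown band, 76 mm across the rim, 54 mm at the foot, 92 mm high; origin at the centre of its underside. Leave it alone.
- battery: Red battery pack, 60 x 65 x 22 mm, with a dark top; origin at the centre of its underside. Leave it alone.
- spanner: Steel combination spanner, about 215 mm long (its x), 38 mm wide and 9 mm thick, lying on a black notebook 10 mm thick at the robot's right; origin at the middle of its underside. Leave it alone.

How it is judged:
By the outcome, as a careful person would: the job done as asked, in the order asked, and still so for the second after the job is handed in, with the robot touching nothing.
It also fails if it takes over 58 s, if anything falls off the work surface, if the arm or the gripper's body presses on something with over 40 N, if the wrist force passes 120 N, or if a joint passes its speed limit or range.

## Working session

There is one attempt and no reset: what is moved stays moved. The work goes in short steps, Python scripts to look and compute and a tool call to move; the robot and the scene stay as the last step left them, time stands still between calls to the robot, and variables do not carry over. Pictures are saved under pics/ and viewed, and the job is handed in when it is done.

Besides the shell and the picture viewer there is one more tool, called after "Request:" by a JSON object that holds its "api" and its "payload", one argument or row to a line. servo_tool: Moves the arm, as the interface text tells. Its arguments: {"type":"object","properties":{"targets":{"type":"array","items":{"type":"array","items":{"type":"number"}}}},"required":["targets"]}

```bash
mkdir -p pics; ls
python3 - <<'E'
from bench import ctrl
import cv2
o=ctrl.get_obs();print(o)
for n in ["side","top","wrist"]:
    c=ctrl.camera(n);cv2.imwrite(f"pics/{n}0.png",c["pixels"])
    print(n,c["intrinsics"],c.get("R"),c.get("t"),c.get("tool_from_camera"))
E
```

```text
pics
{'time_s': 0.0, 'q': array([ 1.02668530e+00,  1.81548215e-01,  1.60803510e+00, -1.56710395e-05,
        1.35376090e+00, -2.06305128e-01]), 'dq': array([-0.00014692,  0.00168944, -0.00026175, -0.00119539, -0.00114172,
        0.00101159]), 'joint_efforts': array([-1.36215182e-03, -4.44859850e+01, -3.51341772e+01, -2.07860257e-04,
        8.87291331e-03, -2.01141478e-05]), 'eef_pos': array([0.19026235, 0.54202086, 0.23036701]), 'eef_rot': array([ 0.69682252,  0.11828596,  0.69726634, -0.11944231]), 'wrist_force': array([0.38794289, 0.10684454, 0.32133294]), 'torque': array([ 0.0122337 , -0.03686874,  0.0077483 ]), 'opening': 1.0042876610400475}
side [[536.77905435   0.         283.6262349 ]
 [  0.         536.77905435 203.8966251 ]
 [  0.           0.           1.        ]] [[ 0.89915716 -0.43755834  0.00768733]
 [-0.2824265  -0.59360938 -0.75356697]
 [ 0.33429278  0.67540403 -0.6573262 ]] [-0.54419131  0.1251969   1.26275795] None
top [[510.13498793   0.         272.8514791 ]
 [  0.         510.13498793 214.30983412]
 [  0.           0.           1.        ]] [[ 0.03689929 -0.99931715 -0.00191589]
 [-0.97283555 -0.03548288 -0.22876178]
 [ 0.22853759  0.010305   -0.97348055]] [-0.14899254  0.54384356  1.5111734 ] None
wrist [[327.58251733   0.         279.76427044]
 [  0.         327.58251733 210.54186906]
 [  0.           0.           1.        ]] None None [[-3.31358890e-04 -2.74222612e-01  9.61666184e-01 -1.43124274e-01]
 [ 9.99999363e-01 -1.12816379e-03  2.28672466e-05  5.00691274e-04]
 [ 1.07864625e-03  9.61665579e-01  2.74222812e-01 -6.89391104e-02]
 [ 0.00000000e+00  0.00000000e+00  0.00000000e+00  1.00000000e+00]]
```

View pics/side0.png

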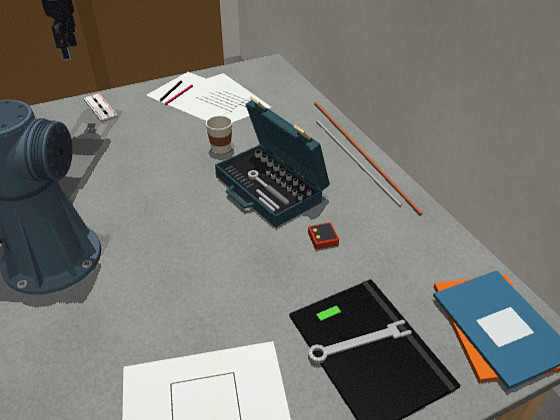

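View pics/top0.png

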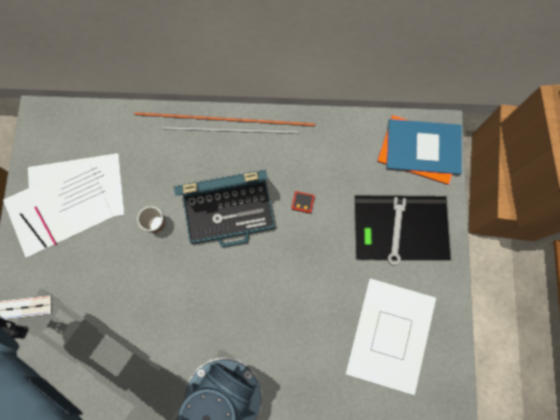

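View pics/wrist0.png

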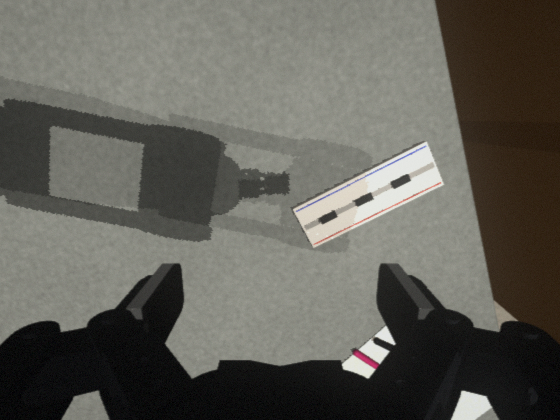

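The side view shows the case at about (270,170) with its lid roughly vertical, the cup at (219,135) and the battery at (323,235). In the top view the case is at (228,210). I'll enlarge both.

Run:
```python
import cv2
a=cv2.imread("pics/side0.png")[85:235,195:345];cv2.imwrite("pics/side0c.png",cv2.resize(a,None,fx=4,fy=4,interpolation=cv2.INTER_CUBIC))
a=cv2.imread("pics/top0.png")[160:255,130:320];cv2.imwrite("pics/top0c.png",cv2.resize(a,None,fx=4,fy=4,interpolation=cv2.INTER_CUBIC))
```

```text
(no output)
```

View pics/side0c.png

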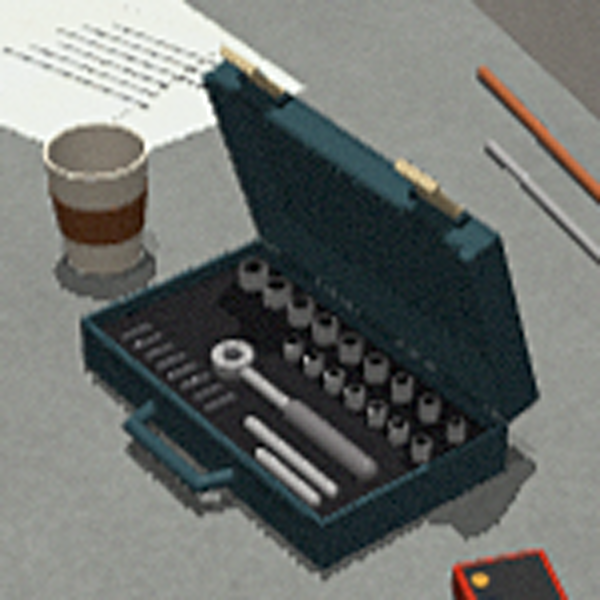

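View pics/top0c.png

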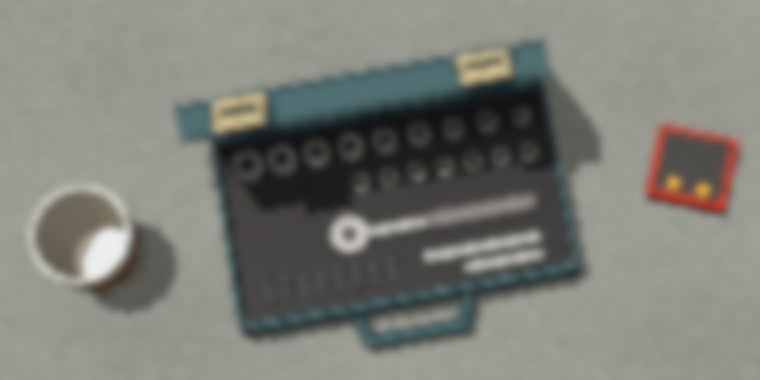

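```bash
cat > h.py <<'E'
import numpy as np
from bench import ctrl
cams={n:ctrl.camera(n) for n in ("side","top")}
def ray(n,u,v):
    c=cams[n];K,R,t=c["intrinsics"],c["R"],np.array(c["t"])
    return -R.T@t, R.T@np.linalg.solve(K,[u,v,1])
def plane(n,u,v,z):
    o,d=ray(n,u,v);return o+d*(z-o[2])/d[2]
def two(a,b):
    o1,d1=ray("side",*a);o2,d2=ray("top",*b)
    s=np.linalg.lstsq(np.c_[d1,-d2],o2-o1,rcond=None)[0]
    p,q=o1+s[0]*d1,o2+s[1]*d2
    return (p+q)/2,np.linalg.norm(p-q)
S=lambda x,y:(195+x/4,85+y/4)
T=lambda x,y:(130+x/4,160+y/4)
def proj(n,X):
    c=cams[n];p=c["intrinsics"]@(c["R"]@np.array(X)+c["t"]);return p[:2]/p[2]
E
python3 - <<'E'
from h import *
np.set_printoptions(precision=4,suppress=True)
for nm,s,t,z in [("FL",(83,320),(243,327),.04),("FR",(325,523),(580,270),.04)]:
    print(nm,plane("side",*S(*s),z),plane("top",*T(*t),z),two(S(*s),T(*t)))
print("lid outer L",two(S(228,62),T(180,106)),"lid outer R",two(S(500,240),T(543,42)))
print("lid rim L",two(S(208,80),T(184,140)), "rim R",two(S(495,240),T(548,75)))
# latches corners
print("latchL front L,R (near rim)",two(S(222,52),T(212,100)),)
print("cup rim",plane("top",*T(82,237),.092),"bat",plane("top",*T(692,168),.022))
E
```

```text
FL [0.4574 0.1222 0.04  ] [0.4579 0.1219 0.04  ] (array([0.4576, 0.1219, 0.0402]), np.float64(0.0006085579295502172))
FR [ 0.5187 -0.1357  0.04  ] [ 0.5124 -0.1369  0.04  ] (array([ 0.5148, -0.1377,  0.0421]), np.float64(0.005649605151563487))
lid outer L (array([0.5869, 0.153 , 0.1935]), np.float64(0.005556856487703787)) lid outer R (array([ 0.6482, -0.1053,  0.1925]), np.float64(0.0014692042913497516))
lid rim L (array([0.5671, 0.149 , 0.1859]), np.float64(0.0008021733964215512)) rim R (array([ 0.6302, -0.1129,  0.1996]), np.float64(0.019537673512967185))
latchL front L,R (near rim) (array([0.5786, 0.1267, 0.2189]), np.float64(0.01796242774792555))
cup rim [0.5133 0.2396 0.092 ] bat [ 0.6023 -0.223   0.022 ]
```

```bash
cat >> h.py <<'E'
from scipy.spatial.transform import Rotation as Ro
np.set_printoptions(precision=4,suppress=True)
YAW=np.arctan2(.0585,.2588)
cx=np.array([np.cos(YAW),np.sin(YAW),0]);cy=np.array([-np.sin(YAW),np.cos(YAW),0])
front=np.array([.4870,-.0072,0]);ORG=front+.0775*cx
def C(x,y,z): return ORG+x*cx+y*cy+np.array([0,0,z])
def toC(p): d=np.array(p)-ORG; return np.array([d@cx,d@cy,p[2]])
def cur():
    o=ctrl.get_obs();q=o["eef_rot"];return o,np.array(o["eef_pos"]),Ro.from_quat([q[1],q[2],q[3],q[0]])
def Rt(tz): # tool down with tool z along tz
    x=np.array([0,0,-1.]);return Ro.from_matrix(np.c_[x,np.cross(tz,x),tz])
def rel(p,R=None):
    o,p0,R0=cur();R=R or R0
    return np.round((R0.inv()*R).as_rotvec(),3),np.round(R0.inv().apply(np.array(p)-p0)*1000,1)
E
python3 - <<'E'
from h import *
o,p,R=cur();print(R.as_matrix(),YAW,ORG)
for s in (1,-1):
  print(rel([.40,0,.36],Rt(s*cx)),rel([.40,0,.36],Rt(s*cy)))
print(toC(p))
E
```

```text
[[-0.0002  0.3314  0.9435]
 [-0.0003  0.9435 -0.3314]
 [-1.     -0.0004 -0.0001]] 0.22230722595323052 [0.5626 0.0099 0.    ]
(array([-0.56, -0.  ,  0.  ]), array([-128.8, -442.4,  377.4])) (array([-2.131, -0.   ,  0.   ]), array([-128.8, -442.4,  377.4]))
(array([2.582, 0.   , 0.   ]), array([-128.8, -442.4,  377.4])) (array([1.011, 0.   , 0.   ]), array([-128.8, -442.4,  377.4]))
[-0.2455  0.6015  0.2311]
```

Request:
{"api": "servo_tool", "payload": {
  "targets": [
    [0,0,0,-40,0,0,-1],
    [-0.1,0,0,-80,-40,40,-1],
    [-0.2,0,0,-110,-90,80,-1],
    [-0.3,0,0,-130,-145,125,-1],
    [-0.4,0,0,-130,-200,170,-1],
    [-0.5,0,0,-130,-250,215,-1],
    [-0.56,0,0,-130,-300,260,-1],
    [-0.56,0,0,-130,-350,300,-1]
  ]
}}

```text
time_s: 1.35
eef_pos: [0.3423, 0.1528, 0.3614]
eef_rot: [0.703, -0.079, 0.702, 0.079]
wrist_force: [1.4, 0.2, -0.0]
opening: -0.0
```

Run:
```python
from h import *
o,p,R=cur();print(p,o["q"],o["time_s"],R.as_matrix(), rel([.42,0,.36],Rt(cx)))
```

```text
[0.344  0.1491 0.3611] [ 0.0916 -0.3838  1.8662 -0.0025  1.6585 -1.6907] 1.45 [[ 0.001  -0.2097  0.9778]
 [-0.0024  0.9778  0.2097]
 [-1.     -0.0025  0.0004]] (array([-0.011,  0.   ,  0.003]), array([   1.5, -161.7,   43.1]))
```

Request:
{"api": "servo_tool", "payload": {
  "targets": [
    [0,0,0,0,-30,10,-1],
    [0,0,0,0,-70,20,-1],
    [-0.01,0,0,0,-110,30,-1],
    [-0.01,0,0,0,-140,40,-1],
    [-0.01,0,0,0,-160,43,-1],
    [-0.01,0,0,0,-160,43,-1],
    [-0.01,0,0,0,-160,43,-1],
    [-0.01,0,0,0,-160,43,-1]
  ]
}}

```text
time_s: 2.45
eef_pos: [0.4194, 0.0026, 0.3617]
eef_rot: [0.703, -0.079, 0.702, 0.078]
wrist_force: [-0.2, -0.4, 0.1]
opening: -0.002
```

Run:
```python
from h import *
import cv2
o,p,R=cur();w=ctrl.camera("wrist");cv2.imwrite("pics/w1.png",w["pixels"]);print(p,R.as_quat())
np.savez("w1.npz",p=p,R=R.as_matrix(),K=w["intrinsics"],T=w["tool_from_camera"])
```

```text
[0.4194 0.0024 0.3617] [-0.0794  0.7024  0.0776  0.7031]
```

View pics/w1.png

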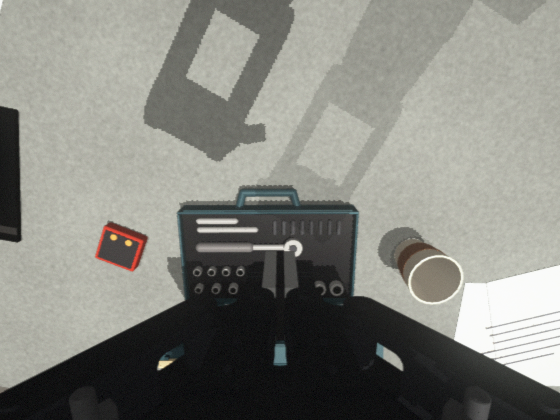

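The wrist view shows the base rim square to the image: front-left corner (358,205), front-right (179,210). The lid is hidden behind the fingers. I'll check the corners and zoom the latches.

Run:
```python
from h import *
import cv2
d=np.load("w1.npz")
def wr(u,v,z):
    c=np.linalg.solve(d["K"],[u,v,1]);dd=d["R"]@(d["T"][:3,:3]@c);o=d["p"]+d["R"]@d["T"][:3,3]
    return o+dd*(z-o[2])/dd[2]
for n,u,v in (("FL",358,205),("FR",179,210)): 
    q=wr(u,v,.04);print(n,q,toC(q))
print("cup foot", toC(wr(407,240,.0)))
a=cv2.imread("pics/side0.png")[90:150,240:320];b=cv2.imread("pics/top0.png")[165:200,170:270]
cv2.imwrite("pics/sz.png",cv2.resize(a,None,fx=8,fy=8,interpolation=cv2.INTER_CUBIC))
cv2.imwrite("pics/tz.png",cv2.resize(b,None,fx=8,fy=8,interpolation=cv2.INTER_CUBIC))
```

```text
FL [0.4486 0.126  0.04  ] [-0.0856  0.1384  0.04  ]
FR [ 0.5141 -0.1294  0.04  ] [-0.078  -0.1252  0.04  ]
cup foot [-0.0153  0.2325  0.    ]
```

View pics/sz.png

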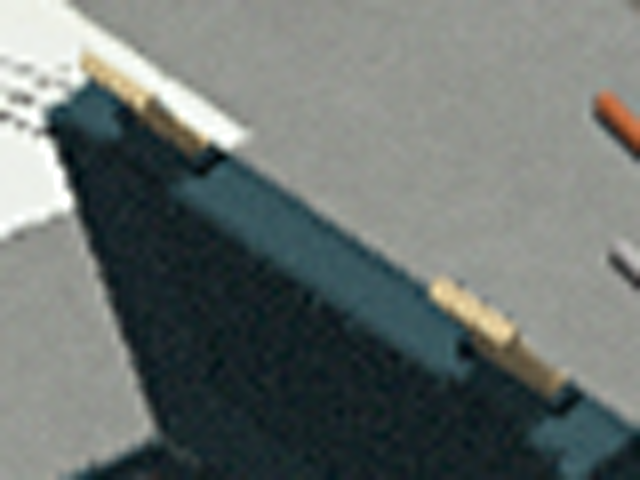

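View pics/tz.png

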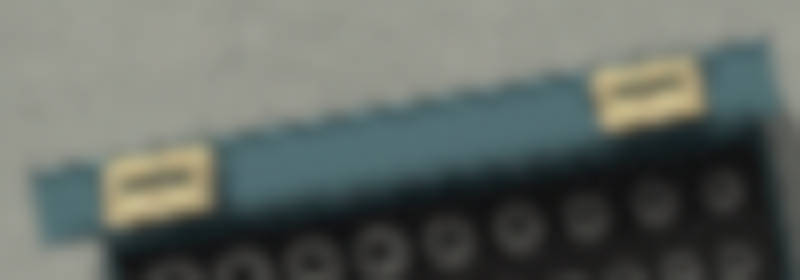

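The latches show nearly edge-on at (270,105) and (305,140) in the side view, so they stand about 1.2 rad open. Lid angle is about 1.27 rad. Next I go over and behind the lid.

Run:
```python
from h import *
print(rel(C(.11,0,.30),Rt(cx)),rel(C(.11,0,.165),Rt(cx)))
```

```text
(array([-0.001,  0.001,  0.003]), array([ 61.8, -23.4, 251.3])) (array([-0.001,  0.001,  0.003]), array([196.8, -23. , 251.2]))
```

Request:
{"api": "servo_tool", "payload": {
  "targets": [
    [0,0,0,0,-5,40,-1],
    [0,0,0,10,-10,90,-1],
    [0,0,0,30,-15,140,-1],
    [0,0,0,45,-20,190,-1],
    [0,0,0,60,-23,235,-1],
    [0,0,0,62,-23,251,-1],
    [0,0,0,62,-23,251,-1],
    [0,0,0,62,-23,251,-1]
  ]
}}

```text
time_s: 3.8
eef_pos: [0.6691, 0.0343, 0.3]
eef_rot: [0.703, -0.079, 0.703, 0.077]
wrist_force: [0.3, 0.7, 0.2]
opening: -0.0
```

Run:
```python
from h import *
import cv2
o,p,R=cur();print(toC(p),o["q"],o["time_s"]);w=ctrl.camera("wrist");cv2.imwrite("pics/w2.png",w["pixels"])
c=ctrl.camera("side");cv2.imwrite("pics/s2.png",cv2.resize(c["pixels"][60:240,180:360],None,fx=3.3,fy=3.3))
```

```text
[0.1092 0.0003 0.3007] [-0.1245  0.3451  1.2661 -0.0023  1.528  -1.9165] 3.9
```

View pics/w2.png

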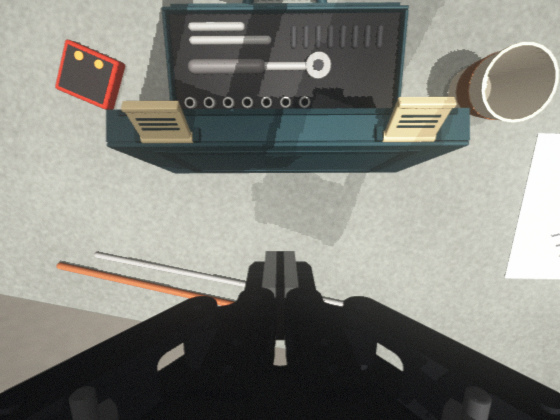

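View pics/s2.png

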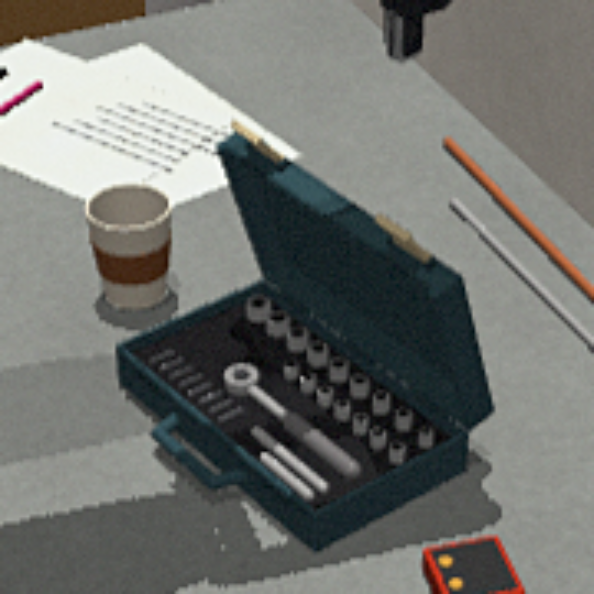

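The wrist view shows the lid's outer free edge level at row 145 (columns 107 to 468), with the fingers behind it and both latches leaning forward. The way down behind the lid is free.

Run:
```python
from h import *
o,p,R=cur();d=np.load("w1.npz")
def wr(u,v,z):
    c=np.linalg.solve(d["K"],[u,v,1]);dd=R.apply(d["T"][:3,:3]@c);o=p+R.apply(d["T"][:3,3])
    return o+dd*(z-o[2])/dd[2]
for u,v in ((107,145),(468,145)): print(toC(wr(u,v,.195)))
print(toC(p),rel(C(.105,0,.16),Rt(cx)))
for th in (1.27,1.2,1.1,1,.9,.8,.7,.6,.5,.4,.3,.2,.1,.05,0):
    r=.13
    print(th,"face",.0775-r*np.cos(th)+.028*np.sin(th),.04+r*np.sin(th)+.028*np.cos(th),"TCPx", .0775-r*np.cos(th)+.028*np.sin(th)+.011)
```

```text
[ 0.0606 -0.129   0.195 ]
[0.0611 0.1405 0.195 ]
[0.1094 0.0003 0.3005] (array([-0.001,  0.001,  0.003]), array([140.5,   0.1,  -4.6]))
1.27 face 0.06572631047607994 0.1724589756679189 TCPx 0.07672631047607993
1.2 face 0.056490586325114764 0.17131109830108626 TCPx 0.06749058632511476
1.1 face 0.043486310296395145 0.16855764820790278 TCPx 0.05448631029639514
1 face 0.03082188781176293 0.16451969258933447 TCPx 0.04182188781176293
0.9 face 0.018623857594383165 0.15923757736315144 TCPx 0.029623857594383164
0.8 face 0.007014098330055129 0.1527640796786586 TCPx 0.01801409833005513
0.7 face -0.0038913891043281627 0.1451638805848655 TCPx 0.007108610895671837
0.6 face -0.013983640683197192 0.1365129187588256 TCPx -0.0029836406831971925
0.5 face -0.023161817964830786 0.12689763175147684 TCPx -0.012161817964830787
0.4 face -0.031334215635732854 0.11641409233220536 TCPx -0.020334215635732854
0.3 face -0.03841917779981128 0.10516704856149112 TCPx -0.02741917779981128
0.2 face -0.044345913857099704 0.09326887718291273 TCPx -0.0333459138570997
0.1 face -0.04905520582003217 0.08083846079187239 TCPx -0.038055205820032176
0.05 face -0.050938117111766615 0.07446229929624724 TCPx -0.03993811711176662
0 face -0.052500000000000005 0.068 TCPx -0.04150000000000001
```

Request:
{"api": "servo_tool", "payload": {
  "targets": [
    [0,0,0,15,0,0,-1],
    [0,0,0,40,0,0,-1],
    [0,0,0,70,0,0,-1],
    [0,0,0,100,0,0,-1],
    [0,0,0,125,0,0,-1],
    [0,0,0,135,0,0,-1],
    [0,0,0,135,0,0,-1],
    [0,0,0,135,0,-4,-1]
  ]
}}

```text
time_s: 5.1
eef_pos: [0.6664, 0.033, 0.1668]
eef_rot: [0.704, -0.079, 0.701, 0.077]
wrist_force: [0.8, 0.0, 0.4]
opening: -0.003
```

Request:
{"api": "servo_tool", "payload": {
  "targets": [
    [0,0,0,0,0,-6,-1],
    [0,0,0,0,0,-12,-1],
    [0,0,0,-1,0,-18,-1],
    [0,0,0,-2,0,-23,-1],
    [0,0,0,-3,0,-28,-1],
    [0,0,0,-3,0,-33,-1],
    [0,0,0,-3,0,-38,-1],
    [0,0,0,-3,0,-42,-1]
  ]
}}

```text
time_s: 6.1
eef_pos: [0.6252, 0.0237, 0.1696]
eef_rot: [0.704, -0.079, 0.701, 0.077]
wrist_force: [1.7, 0.7, -0.8]
opening: -0.003
```

Run:
```python
from h import *
import cv2
o,p,R=cur();print(toC(p),o["wrist_force"]);w=ctrl.camera("wrist");cv2.imwrite("pics/w3.png",w["pixels"])
```

```text
[ 0.0638 -0.0003  0.1696] [-0.3203 -0.2111 -0.4197]
```

View pics/w3.png

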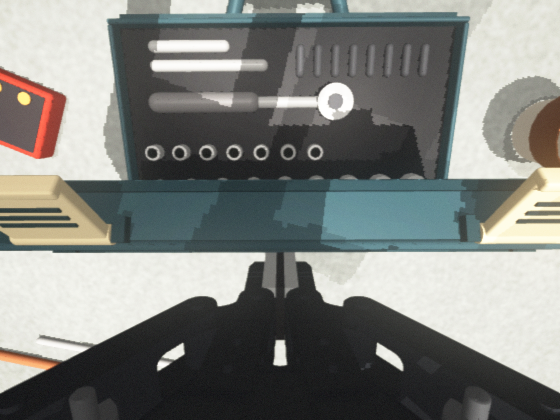

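The fingertip is at the lid's outer face (free edge at row 250), clear of the latches. I'll follow the arc.

Request:
{"api": "servo_tool", "payload": {
  "targets": [
    [0,0,0,0,0,-5,-1],
    [0,0,0,1,0,-10,-1],
    [0,0,0,3,0,-16,-1],
    [0,0,0,5,0,-22,-1],
    [0,0,0,7,0,-28,-1],
    [0,0,0,10,0,-34,-1],
    [0,0,0,13,0,-40,-1],
    [0,0,0,17,0,-46,-1]
  ]
}}

```text
time_s: 7.25
eef_pos: [0.5798, 0.0134, 0.1524]
eef_rot: [0.704, -0.079, 0.702, 0.077]
wrist_force: [0.5, 0.3, 2.1]
opening: -0.0
```

Run:
```python
from h import *
import cv2
o,p,R=cur();print(toC(p),o["wrist_force"]);w=ctrl.camera("side");cv2.imwrite("pics/s4.png",cv2.resize(w["pixels"][60:240,180:360],None,fx=3.3,fy=3.3))
```

```text
[ 0.0168 -0.0001  0.1516] [-0.0286 -0.3938  0.1969]
```

View pics/s4.png

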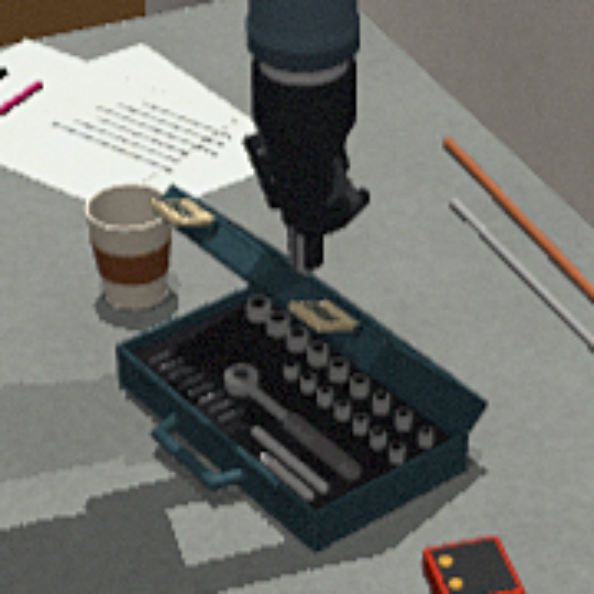

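Request:
{"api": "servo_tool", "payload": {
  "targets": [
    [0,0,0,3,0,-5,-1],
    [0,0,0,7,0,-10,-1],
    [0,0,0,11,0,-15,-1],
    [0,0,0,15,0,-20,-1],
    [0,0,0,20,0,-24,-1],
    [0,0,0,25,0,-29,-1],
    [0,0,0,30,0,-33,-1],
    [0,0,0,35,0,-37,-1]
  ]
}}

```text
time_s: 8.4
eef_pos: [0.543, 0.0053, 0.1164]
eef_rot: [0.703, -0.079, 0.702, 0.077]
wrist_force: [1.1, -0.5, 0.3]
opening: 0.001
```

Run:
```python
from h import *
o,p,R=cur();print(toC(p),o["wrist_force"])
```

```text
[-0.0207  0.0001  0.1159] [-0.003  -0.2834 -0.347 ]
```

Request:
{"api": "servo_tool", "payload": {
  "targets": [
    [0,0,0,5,0,-3,-1],
    [0,0,0,10,0,-6,-1],
    [0,0,0,14,0,-8,-1],
    [0,0,0,18,0,-10,-1],
    [0,0,0,22,0,-12,-1],
    [0,0,0,26,0,-14,-1],
    [0,0,0,30,0,-16,-1],
    [0,0,0,34,0,-17,-1]
  ]
}}

```text
time_s: 9.5
eef_pos: [0.5256, 0.0016, 0.0816]
eef_rot: [0.703, -0.079, 0.703, 0.077]
wrist_force: [0.4, 0.3, 0.6]
opening: 0.003
```

Run:
```python
from h import *
import cv2
o,p,R=cur();print(toC(p),o["wrist_force"]);w=ctrl.camera("side");cv2.imwrite("pics/s5.png",cv2.resize(w["pixels"][60:240,180:360],None,fx=3.3,fy=3.3))
```

```text
[-0.0382  0.0002  0.0813] [-0.7884 -0.5671 -0.0904]
```

View pics/s5.png

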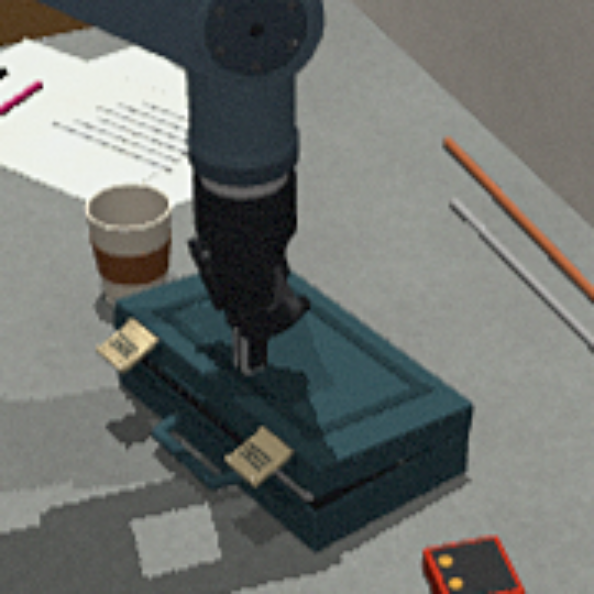

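The lid is about 0.1 rad open, with a dark seam still showing at its front and the latches clear. Now slowly down.

Request:
{"api": "servo_tool", "payload": {
  "targets": [
    [0,0,0,2,0,-1,-1],
    [0,0,0,4,0,-1,-1],
    [0,0,0,6,0,-2,-1],
    [0,0,0,8,0,-2,-1],
    [0,0,0,10,0,-3,-1],
    [0,0,0,11,0,-3,-1],
    [0,0,0,12,0,-3,-1],
    [0,0,0,13,0,-3,-1]
  ]
}}

```text
time_s: 10.65
eef_pos: [0.5226, 0.001, 0.0685]
eef_rot: [0.703, -0.079, 0.703, 0.077]
wrist_force: [-0.8, 0.2, 0.8]
opening: -0.004
```

Run:
```python
from h import *
o,p,R=cur();print(toC(p),o["wrist_force"])
```

```text
[-0.041   0.0001  0.0685] [0.13   0.1585 0.2935]
```

Request:
{"api": "servo_tool", "payload": {
  "targets": [
    [0,0,0,0.5,0,0,-1],
    [0,0,0,1,0,0,-1],
    [0,0,0,1.5,0,0,-1],
    [0,0,0,2,0,0,-1],
    [0,0,0,2.5,0,0,-1],
    [0,0,0,3,0,0,-1],
    [0,0,0,3,0,0,-1],
    [0,0,0,3,0,0,-1]
  ]
}}

```text
time_s: 11.75
eef_pos: [0.5227, 0.0009, 0.0678]
eef_rot: [0.702, -0.079, 0.703, 0.077]
wrist_force: [-10.0, 1.1, 22.7]
opening: 0.002
```

Run:
```python
from h import *
o,p,R=cur();print(toC(p),o["wrist_force"])
```

```text
[-0.0408  0.0001  0.0679] [-9.9514  2.1537 23.6474]
```

Lid stopped dead at z = 0.0679 (0.068 expected) with 23 N pressing, so it is home. I'll lift off and move to the left latch, tilting the fingers toward the case for clearance.

Run:
```python
from h import *
Rd=Rt(cx)*Ro.from_rotvec([0,-.35,0]); print(Rd.as_matrix()@[1,0,0])
print(rel(C(-.041,0,.15),Rt(cx)),rel(C(-.13,.092,.12),Rd))
```

```text
[ 0.3345  0.0756 -0.9394]
(array([-0.001, -0.001,  0.002]), array([-82.1,  -0.3,  -0.3])) (array([-0.   , -0.351,  0.002]), array([-52.3,  91.7, -89.3]))
```

Request:
{"api": "servo_tool", "payload": {
  "targets": [
    [0,0,0,-10,0,0,-1],
    [0,0,0,-40,0,0,-1],
    [0,0,0,-75,0,-10,-1],
    [0,-0.1,0,-80,25,-30,-1],
    [0,-0.2,0,-80,50,-60,-1],
    [0,-0.3,0,-75,75,-90,-1],
    [0,-0.35,0,-65,92,-95,-1],
    [0,-0.35,0,-60,92,-95,-1]
  ]
}}

```text
time_s: 12.95
eef_pos: [0.4086, 0.0706, 0.1273]
eef_rot: [0.814, -0.065, 0.57, 0.09]
wrist_force: [0.6, -0.3, 0.5]
opening: -0.005
```

Run:
```python
from h import *
import cv2
o,p,R=cur();print(toC(p),o["q"],o["time_s"],R.apply([1,0,0]));w=ctrl.camera("wrist");cv2.imwrite("pics/w6.png",w["pixels"])
np.savez("w6.npz",p=p,R=R.as_matrix(),K=w["intrinsics"],T=w["tool_from_camera"])
w=ctrl.camera("side");cv2.imwrite("pics/s6.png",cv2.resize(w["pixels"][60:240,180:360],None,fx=3.3,fy=3.3))
```

```text
[-0.1351  0.0917  0.1281] [-0.2414 -0.3313  2.3502  0.2074  0.8178 -2.1533] 13.05 [ 0.334   0.0725 -0.9398]
```

View pics/w6.png

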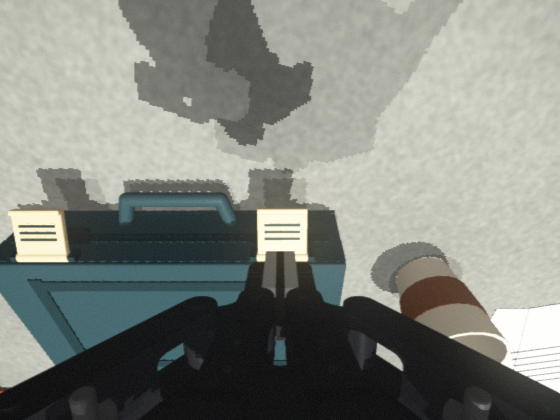

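View pics/s6.png

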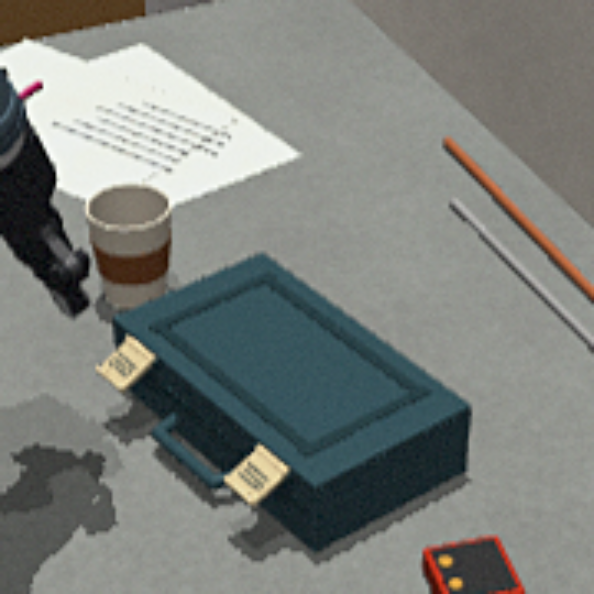

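Side view: the lid sits flush with no seam, and both latches still stand out at (130,365) and (258,475). In the wrist view the left latch spans columns 257–307, rows 210–258, centred on the fingers at column 281.

Run:
```python
from h import *
d=np.load("w6.npz")
def wr(u,v,z):
    c=np.linalg.solve(d["K"],[u,v,1]);dd=d["R"]@(d["T"][:3,:3]@c);o=d["p"]+d["R"]@d["T"][:3,3]
    return toC(o+dd*(z-o[2])/dd[2])
print("end L",wr(257,210,.050),wr(307,210,.05),"end R",wr(12,211,.05),wr(63,209,.05),"lid front edge",wr(345,263,.068),wr(20,263,.068))
Rd=Rt(cx)*Ro.from_rotvec([0,-.35,0])
for x,z in ((-.120,.065),(-.118,.051),(-.115,.043),(-.110,.036),(-.103,.031),(-.095,.028)):print(x,z,rel(C(x,.092,z),Rd))
```

```text
end L [-0.1122  0.0753  0.05  ] [-0.1122  0.1109  0.05  ] end R [-0.1112 -0.0998  0.05  ] [-0.113  -0.0626  0.05  ] lid front edge [-0.0776  0.139   0.068 ] [-0.0774 -0.0983  0.068 ]
-0.12 0.065 (array([-0.   , -0.001,  0.003]), array([64.5,  0.7, -7.8]))
-0.118 0.051 (array([-0.   , -0.001,  0.003]), array([ 78.4,   0.7, -10.7]))
-0.115 0.043 (array([-0.   , -0.001,  0.003]), array([ 86.9,   0.8, -10.7]))
-0.11 0.036 (array([-0.   , -0.001,  0.003]), array([95.2,  0.8, -8.4]))
-0.103 0.031 (array([-0.   , -0.001,  0.003]), array([102.3,   0.8,  -3.5]))
-0.095 0.028 (array([-0.   , -0.001,  0.003]), array([107.9,   0.8,   3. ]))
```

Run:
```python
from h import *
Rd=Rt(cx)*Ro.from_rotvec([0,-.35,0])
for x,z in ((-.120,.090),(-.115,.065),(-.114,.053),(-.112,.0445),(-.109,.0365),(-.1025,.0315),(-.0945,.028)):print(x,z,rel(C(x,.093,z),Rd))
```

```text
-0.12 0.09 (array([-0.   , -0.001,  0.003]), array([40.9,  1.3,  1.2]))
-0.115 0.065 (array([-0.   , -0.001,  0.003]), array([66.1,  1.4, -2.6]))
-0.114 0.053 (array([-0.   , -0.001,  0.003]), array([77.7,  1.4, -5.8]))
-0.112 0.0445 (array([-0.   , -0.001,  0.003]), array([86.4,  1.4, -6.8]))
-0.109 0.0365 (array([-0.   , -0.001,  0.003]), array([94.9,  1.5, -6.7]))
-0.1025 0.0315 (array([-0.   , -0.001,  0.003]), array([101.8,   1.5,  -2.3]))
-0.0945 0.028 (array([-0.   , -0.001,  0.003]), array([107.9,   1.5,   4. ]))
```

Request:
{"api": "servo_tool", "payload": {
  "targets": [
    [0,0,0,20,1,0,-1],
    [0,0,0,41,1,0,-1],
    [0,0,0,55,1,-1,-1],
    [0,0,0,66,1,-3,-1],
    [0,0,0,70,1,-4,-1],
    [0,0,0,74,1,-5,-1],
    [0,0,0,78,1,-6,-1],
    [0,0,0,82,1,-6,-1]
  ]
}}

```text
time_s: 14.35
eef_pos: [0.4324, 0.0753, 0.0489]
eef_rot: [0.814, -0.064, 0.57, 0.09]
wrist_force: [-0.8, -0.0, 0.6]
opening: 0.003
```

Run:
```python
from h import *
import cv2
o,p,R=cur();print(toC(p),o["wrist_force"]);w=ctrl.camera("side");cv2.imwrite("pics/s7.png",cv2.resize(w["pixels"][80:220,180:320],None,fx=4.2,fy=4.2))
Rd=Rt(cx)*Ro.from_rotvec([0,-.35,0])
for x,z in ((-.112,.0445),(-.109,.0365),(-.1025,.0315),(-.0945,.028)):print(x,z,rel(C(x,.093,z),Rd))
```

```text
[-0.1127  0.0926  0.0487] [ 0.4187 -0.1553  0.4153]
-0.112 0.0445 (array([-0.   , -0.001,  0.002]), array([ 4.3,  0.4, -0.8]))
-0.109 0.0365 (array([-0.   , -0.001,  0.002]), array([12.9,  0.5, -0.7]))
-0.1025 0.0315 (array([-0.   , -0.001,  0.002]), array([19.8,  0.5,  3.7]))
-0.0945 0.028 (array([-0.   , -0.001,  0.002]), array([25.8,  0.5, 10. ]))
```

View pics/s7.png

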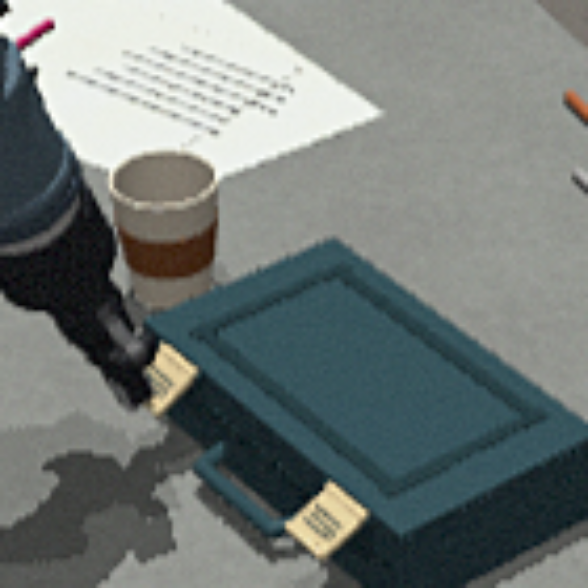

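The fingertip is over the left latch at (150,385). Now sweep it down and in.

Request:
{"api": "servo_tool", "payload": {
  "targets": [
    [0,0,0,4,0,-1,-1],
    [0,0,0,8,0,-1,-1],
    [0,0,0,13,0,-1,-1],
    [0,0,0,16,0,1,-1],
    [0,0,0,20,0,4,-1],
    [0,0,0,23,0,7,-1],
    [0,0,0,26,0,10,-1],
    [0,0,0,26,0,11,-1]
  ]
}}

```text
time_s: 15.5
eef_pos: [0.451, 0.0796, 0.0279]
eef_rot: [0.814, -0.064, 0.57, 0.09]
wrist_force: [-1.2, -0.4, -1.2]
opening: -0.001
```

Request:
{"api": "servo_tool", "payload": {
  "targets": [
    [0,0,0,0,0,0,-1],
    [0,0,0,0,0,0.5,-1],
    [0,0,0,0,0,1,-1],
    [0,0,0,0,0,1.5,-1],
    [0,0,0,0,0,2,-1],
    [0,0,0,0,0,2,-1],
    [0,0,0,0,0,2,-1],
    [0,0,0,0,0,2,-1]
  ]
}}

```text
time_s: 16.5
eef_pos: [0.4514, 0.08, 0.0278]
eef_rot: [0.813, -0.064, 0.572, 0.09]
wrist_force: [-7.7, -5.3, 0.5]
opening: 0.002
```

Run:
```python
from h import *
o,p,R=cur();print(toC(p),o["wrist_force"],o["wrist_force"]@cx)
```

```text
[-0.093   0.0929  0.0279] [-7.091  -4.8049  1.3131] -7.975920506254825
```

The latch is stopped firmly: 8 N at tip x = -0.093. Back off away from the case, then up.

Request:
{"api": "servo_tool", "payload": {
  "targets": [
    [0,0,0,-3,0,-8,-1],
    [0,0,0,-8,0,-23,-1],
    [0,0,0,-12,0,-33,-1],
    [0,0,0,-40,0,-23,-1],
    [0,0,0,-70,0,-12,-1],
    [0,0,0,-100,0,-1,-1],
    [0,0,0,-106,0,0,-1],
    [0,0,0,-106,0,0,-1]
  ]
}}

```text
time_s: 17.6
eef_pos: [0.4163, 0.0722, 0.1275]
eef_rot: [0.813, -0.064, 0.571, 0.09]
wrist_force: [0.4, 0.3, -1.1]
opening: -0.004
```

Run:
```python
from h import *
import cv2
o,p,R=cur();print(toC(p),o["wrist_force"],o["time_s"]);w=ctrl.camera("wrist");cv2.imwrite("pics/w8.png",w["pixels"]);w=ctrl.camera("side");cv2.imwrite("pics/s8.png",cv2.resize(w["pixels"][80:220,180:320],None,fx=4.2,fy=4.2))
Rd=Rt(cx)*Ro.from_rotvec([0,-.35,0])
for y,x,z in ((-.081,-.13,.128),):print(x,z,rel(C(x,y,z),Rd))
```

```text
[-0.1297  0.0934  0.1263] [-0.6229 -0.0773 -0.6218] 17.7
-0.13 0.128 (array([-0.   , -0.007,  0.   ]), array([  -1.7, -174.4,    0.5]))
```

View pics/w8.png

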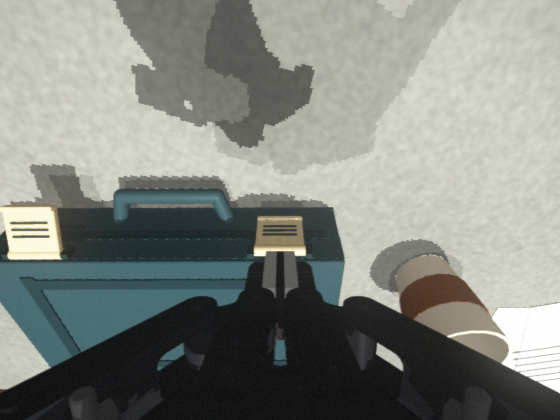

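View pics/s8.png

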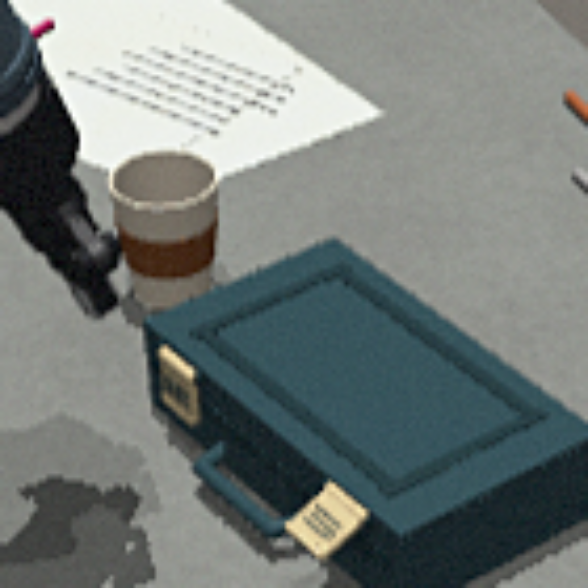

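The left latch is now flat at (180,385) in the side view. Move across at height to the right latch.

Request:
{"api": "servo_tool", "payload": {
  "targets": [
    [0,0,0,0,-15,0,-1],
    [0,0,0,0,-45,0,-1],
    [0,0,0,0,-80,0,-1],
    [0,0,0,0,-115,0,-1],
    [0,0,0,0,-150,0,-1],
    [0,0,0,0,-170,0,-1],
    [0,-0.007,0,-1,-174,0,-1],
    [0,-0.007,0,-1,-174,0,-1]
  ]
}}

```text
time_s: 18.8
eef_pos: [0.4527, -0.0968, 0.1263]
eef_rot: [0.814, -0.063, 0.57, 0.091]
wrist_force: [0.2, 0.8, 0.6]
opening: -0.001
```

Run:
```python
from h import *
import cv2
o,p,R=cur();print(toC(p),o["q"],o["time_s"]);w=ctrl.camera("wrist");cv2.imwrite("pics/w9.png",w["pixels"])
Rd=Rt(cx)*Ro.from_rotvec([0,-.35,0])
for x,z in ((-.120,.090),(-.115,.065),(-.114,.053),(-.113,.049),(-.112,.0445),(-.109,.0365),(-.1025,.0315),(-.0945,.028)):print(x,z,rel(C(x,-.081,z),Rd))
```

```text
[-0.1305 -0.0794  0.1267] [-0.6621 -0.1465  2.2146  0.3518  0.8784 -2.6546] 18.9
-0.12 0.09 (array([ 0.   , -0.   , -0.001]), array([38.1, -1.5, -2.9]))
-0.115 0.065 (array([ 0.   , -0.   , -0.001]), array([63.3, -1.6, -6.7]))
-0.114 0.053 (array([ 0.   , -0.   , -0.001]), array([75. , -1.6, -9.9]))
-0.113 0.049 (array([ 0.   , -0.   , -0.001]), array([ 79.1,  -1.6, -10.3]))
-0.112 0.0445 (array([ 0.   , -0.   , -0.001]), array([ 83.6,  -1.6, -10.9]))
-0.109 0.0365 (array([ 0.   , -0.   , -0.001]), array([ 92.2,  -1.6, -10.9]))
-0.1025 0.0315 (array([ 0.   , -0.   , -0.001]), array([99.1, -1.6, -6.5]))
-0.0945 0.028 (array([ 0.   , -0.   , -0.001]), array([105.1,  -1.6,  -0.1]))
```

View pics/w9.png

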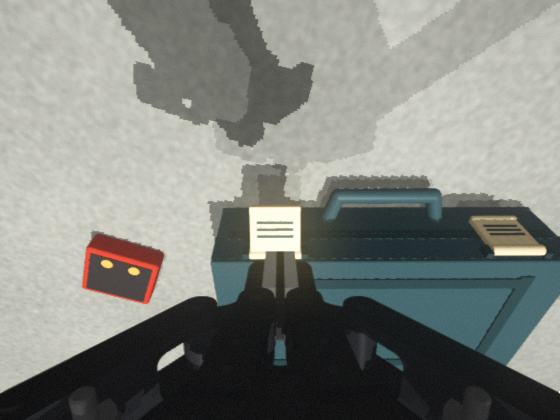

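The right latch spans columns 249–301; the fingers at 281 are 6 px (about 4 mm) to its side, so I'll shift -3 mm and repeat the stroke.

Request:
{"api": "servo_tool", "payload": {
  "targets": [
    [0,0,0,18,-3,-1,-1],
    [0,0,0,38,-3,-3,-1],
    [0,0,0,52,-3,-5,-1],
    [0,0,0,63,-3,-7,-1],
    [0,0,0,67,-3,-8,-1],
    [0,0,0,71,-3,-9,-1],
    [0,0,0,75,-3,-10,-1],
    [0,0,0,79,-3,-10,-1]
  ]
}}

```text
time_s: 19.95
eef_pos: [0.471, -0.0956, 0.0492]
eef_rot: [0.814, -0.064, 0.57, 0.091]
wrist_force: [-1.5, -0.1, 1.3]
opening: -0.004
```

Run:
```python
from h import *
o,p,R=cur();print(toC(p),o["wrist_force"])
Rd=Rt(cx)*Ro.from_rotvec([0,-.35,0])
for x,z in ((-.112,.0445),(-.109,.0365),(-.1025,.0315),(-.0945,.028)):print(x,z,rel(C(x,-.083,z),Rd))
```

```text
[-0.1127 -0.0825  0.049 ] [ 0.3073 -0.3332 -0.0029]
-0.112 0.0445 (array([-0.   , -0.001, -0.001]), array([ 4.4, -0.5, -0.9]))
-0.109 0.0365 (array([-0.   , -0.001, -0.001]), array([13. , -0.6, -0.8]))
-0.1025 0.0315 (array([-0.   , -0.001, -0.001]), array([19.9, -0.6,  3.6]))
-0.0945 0.028 (array([-0.   , -0.001, -0.001]), array([25.9, -0.6,  9.9]))
```

Request:
{"api": "servo_tool", "payload": {
  "targets": [
    [0,0,0,4,0,-1,-1],
    [0,0,0,8,0,-1,-1],
    [0,0,0,13,0,-1,-1],
    [0,0,0,16,0,1,-1],
    [0,0,0,20,0,4,-1],
    [0,0,0,23,0,7,-1],
    [0,0,0,26,0,10,-1],
    [0,0,0,26,0,11,-1]
  ]
}}

```text
time_s: 21.05
eef_pos: [0.4896, -0.0909, 0.0281]
eef_rot: [0.814, -0.063, 0.57, 0.091]
wrist_force: [-1.2, 0.2, 0.1]
opening: 0.007
```

Request:
{"api": "servo_tool", "payload": {
  "targets": [
    [0,0,0,0,0,0,-1],
    [0,0,0,0,0,0.5,-1],
    [0,0,0,0,0,1,-1],
    [0,0,0,0,0,1.5,-1],
    [0,0,0,0,0,2,-1],
    [0,0,0,0,0,2,-1],
    [0,0,0,0,0,2,-1],
    [0,0,0,0,0,2,-1]
  ]
}}

```text
time_s: 22.05
eef_pos: [0.4906, -0.0905, 0.0282]
eef_rot: [0.814, -0.063, 0.571, 0.092]
wrist_force: [-6.7, -2.6, 0.4]
opening: -0.002
```

Run:
```python
from h import *
o,p,R=cur();print(toC(p),o["wrist_force"],o["wrist_force"]@cx)
```

```text
[-0.0924 -0.0821  0.0283] [-6.2288 -3.5157 -0.1294] -6.8506189936016275
```

Same stop as the left (x = -0.092, 7 N). Retreat and look.

Request:
{"api": "servo_tool", "payload": {
  "targets": [
    [0,0,0,-3,0,-8,-1],
    [0,0,0,-8,0,-23,-1],
    [0,0,0,-14,0,-38,-1],
    [0,0,0,-40,0,-35,-1],
    [0,0,0,-80,0,-30,-1],
    [0,0,0,-125,0,-20,-1],
    [0,0,0,-150,0,-15,-1],
    [0,0,0,-150,0,-15,-1]
  ]
}}

```text
time_s: 23.15
eef_pos: [0.4283, -0.1063, 0.1667]
eef_rot: [0.815, -0.065, 0.569, 0.09]
wrist_force: [-0.0, -0.4, -0.1]
opening: 0.001
```

Run:
```python
from h import *
import cv2
o,p,R=cur();print(toC(p),o["wrist_force"],o["time_s"]);w=ctrl.camera("wrist");cv2.imwrite("pics/w10.png",w["pixels"]);w=ctrl.camera("side");cv2.imwrite("pics/s10.png",cv2.resize(w["pixels"][90:260,195:365],None,fx=3.5,fy=3.5,interpolation=cv2.INTER_CUBIC))
```

```text
[-0.1577 -0.0821  0.1638] [0.0253 0.5159 0.2781] 23.25
```

View pics/w10.png

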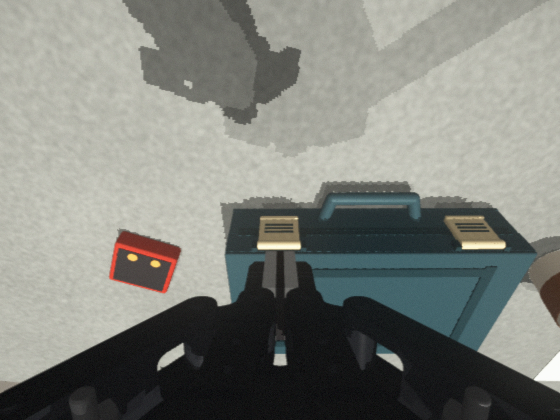

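View pics/s10.png

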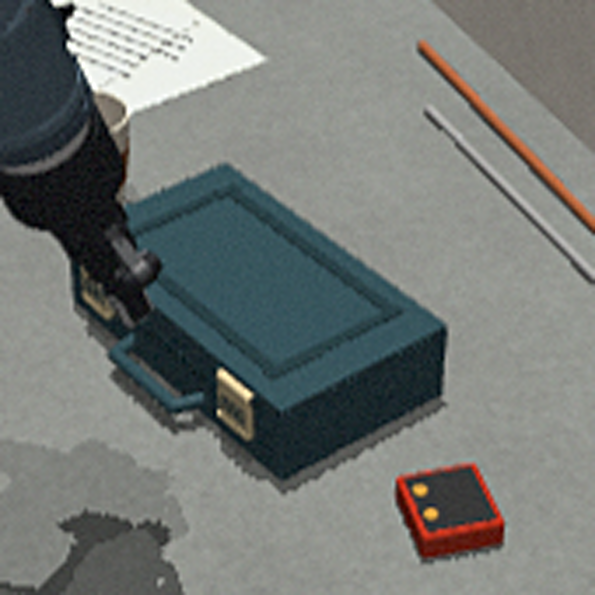

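Both latches look flat: (235,403) in the side view, and rows 217–249 for both in the wrist view. I'll check numerically and move a little farther off.

Run:
```python
from h import *
o,p,R=cur();d=np.load("w1.npz")
def wr(u,v,z):
    c=np.linalg.solve(d["K"],[u,v,1]);dd=R.apply(d["T"][:3,:3]@c);o=p+R.apply(d["T"][:3,3])
    return toC(o+dd*(z-o[2])/dd[2])
print("R end (expect -.0865,-.083)",wr(279,217,.024),"L end",wr(467,216,.024),"lid edge",wr(230,253,.068),wr(533,253,.068))
b=cams["side"];
for n,X in (("Rtip top",C(-.0845,-.083,.032)),("Ltip",C(-.0845,.093,.032))): print(n,(proj("side",X)-[195,90])*3.5)
```

```text
R end (expect -.0865,-.083) [-0.0836 -0.0816  0.024 ] L end [-0.0843  0.098   0.024 ] lid edge [-0.0783 -0.1235  0.068 ] [-0.0773  0.1365  0.068 ]
Rtip top [231.4461 417.5238]
Ltip [ 94.5764 298.4093]
```

Request:
{"api": "servo_tool", "payload": {
  "targets": [
    [0,0,0,-10,0,-8,-1],
    [0,0,0,-30,0,-20,-1],
    [0,0,0,-60,0,-30,-1],
    [0,0,0,-85,0,-40,-1],
    [0,0,0,-100,0,-45,-1],
    [0,0,0,-100,0,-45,-1],
    [0,0,0,-100,0,-45,-1],
    [0,0,0,-100,0,-45,-1]
  ]
}}

```text
time_s: 24.45
eef_pos: [0.352, -0.1211, 0.2408]
eef_rot: [0.813, -0.062, 0.572, 0.093]
wrist_force: [-0.8, -0.1, 0.2]
opening: 0.006
```

Run:
```python
from h import *
import cv2
o,p,R=cur();print(toC(p),o["wrist_force"],o["time_s"]);w=ctrl.camera("side");cv2.imwrite("pics/s11.png",w["pixels"])
w=ctrl.camera("top");cv2.imwrite("pics/t11.png",cv2.resize(w["pixels"][150:280,120:320],None,fx=4,fy=4))
```

```text
[-0.2342 -0.0814  0.241 ] [ 0.5165 -0.4353  0.1107] 24.55
```

View pics/s11.png

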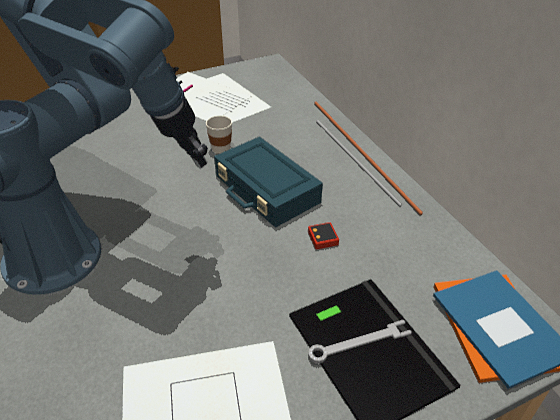

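View pics/t11.png

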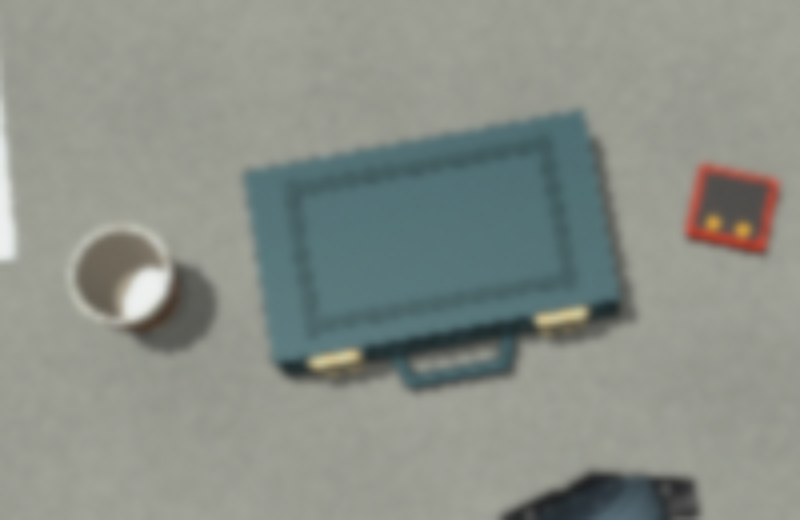

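The lid is flush, both latches are flat, the cup, battery and spanner show no sign of having moved, and the arm is clear.

```bash
python3 -c "
from bench import ctrl
print(ctrl.hand_in())"
```

```text
the job is handed in; nothing more can be done
None
```

The case is shut and handed in at about 24.6 s of the 58 s allowed. With shut fingertips I pushed the lid over from behind and pressed it home, then folded in the left latch and then the right.

**Lid:** it stopped at 67.9 mm, against the 68 mm expected, under about 23 N. The side view shows no seam.

**Latches:** each stopped firmly under 7–8 N. In the last wrist view their free ends measured 84 mm in front of the case's origin. The expected figure is 86.5 mm, so that check was 2–3 mm off, about the calibration error. The push also stopped 2 mm deeper than my estimate. Both latches look flat in the side and top views.

**Surroundings:** the cup's position in the top view is unchanged. By eye, the battery pack and spanner are where they were at the start. The arm finished clear, about 160 mm from the case front, and the wrist force was under 1 N.

One early wrist reading of the base corners disagreed with the fixed cameras by up to 9 mm. Later wrist readings of the lid's edges matched to about 1 mm in depth. They put the case's middle about 5 mm further left, and I allowed for that when aiming at the latches.

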